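# Slide the bushing carrier into the flagged rails

### The job

Pick up the carrier sheet by its blue fin and slide it into the rack on the rail pair marked by the orange flag that sticks out. Push it gently, without ramming, until the stiff red stop at the back has gone in as far as it will go, then let go of the sheet and leave it there. Leave the other things on the table where they are.

Things in the scene. Friction and masses are not known exactly. Their poses are not given: they have to be found in the camera images.
- tray: Loose flat aluminium carrier sheet, about 0.25 kg, sizes in mm: 130 long (x +-65), 150 wide (y), 4 thick, two bronze bushings (24 across, 16 tall) fixed on top at x -5, y +-35. Origin: centre of the sheet's underside, z up. The +x edge enters the rack first. From the -x edge a 40 wide tongue runs to x = -159 and carries the grip fin. Starts flat on the table.
- tray_grip (a point): Centre of the tray's grip: an upright blue fin on the tongue, at tray mm (-135, 0, 24); 40 long in tray x, 10 thick in tray y, from 4 to 44 above the tray's underside.
- rack: Fixed grey steel rack, open on top. Origin: centre of its underside, z up; mm. Mouth at -x; the sheet goes in along +x. Side walls 165 high, x -65 to +90, inner faces at y +-77 (2 mm play each side). Three pairs of U-rails, 14 deep from the walls inward, x -65 to +65. A red stop bar stands at the back (stop); a dark column (30x30, 170 high, at x -50, y -100) holds the flags.
- rack_low (a point): Mouth of the low rail pair: rack mm (-65, 0, 50), midway between the rails, level with the surface on which the sheet's underside rides. All three channels are 8 mm high for the 4 mm sheet. Lips 19 long (to rack x -88) flare 20 degrees up, down and sideways from each mouth as lead-in.
- rack_middle (a point): The same point of the middle rail pair: rack mm (-65, 0, 95).
- rack_high (a point): The same point of the high rail pair: rack mm (-65, 0, 140).
- stop (a joint): Red bar at the rack's back (y +-20, z 35 to 160; serves every level). 0 at the start, grows as pushed along rack +x, hard end at 0.010 m. No spring: about 5 N of friction, stays where left. Where it stands is not measured and varies: at its hard end the face is anywhere at rack x 32 to 58, so feel for it. There the force climbs steeply: about 10 N is enough, over 25 N on sheet or rack is ramming.
- flag1: Orange flag, 26x16x10 mm, of the low rail pair (origin at its centre, at rack z = 52, y = -100). Drawn in, it is hidden in the column (rack x = -50); sticking out from the column's mouth-side face (rack x = -76) it marks its rail pair as the one to load. Exactly one of the three sticks out.
- flag2: Orange flag, 26x16x10 mm, of the middle rail pair (origin at its centre, at rack z = 97, y = -100). Drawn in, it is hidden in the column (rack x = -50); sticking out from the column's mouth-side face (rack x = -76) it marks its rail pair as the one to load. Exactly one of the three sticks out.
- flag3: Orange flag, 26x16x10 mm, of the high rail pair (origin at its centre, at rack z = 142, y = -100). Drawn in, it is hidden in the column (rack x = -50); sticking out from the column's mouth-side face (rack x = -76) it marks its rail pair as the one to load. Exactly one of the three sticks out.
- sensor_base: Grey cast iron sensor base, 90x70x36 mm, loose; bystander. Origin at the centre of its underside.
- bushing_a: Bronze bushing, 32 mm across, 26 tall, loose; bystander. Origin at the centre of its underside.
- bushing_b: Bronze bushing, 32 mm across, 26 tall, loose; bystander. Origin at the centre of its underside.
- bezel: Olive bakelite meter bezel ring, 84 mm across, 14 tall, loose; bystander. Origin at the centre of its underside.
- insulator: Cream porcelain insulator, 48 mm across, 66 tall, loose; bystander. Origin at the centre of its underside.
- screwdriver: Screwdriver, 180 mm long, lying loose; bystander.

How it is judged:
By the outcome, as a careful person would: the job done as asked, in the order asked, and still so for the second after the job is handed in, with the robot touching nothing.
It also fails if it takes over 54 s, if anything falls off the work surface, if the arm or the gripper's body presses on something with over 40 N, if the wrist force passes 120 N, or if a joint passes its speed limit or range.

### The arm

A 6-joint arm with a two-finger parallel gripper is mounted at the origin on the work surface. World frame = base frame: x ahead of the robot, y to its left, z up, the work surface at z = 0. Lengths are in m, angles in rad, forces in N, time in s.
With the tool pointing down it reaches from about 0.275 to 0.825 m from the base axis. Payload 4.9 kg.
Tool frame: the origin (TCP) lies on the centre line of the jaws, within the pads' length; the fingertips stand 11 mm ahead of it and the grasp point (between the pads) lies 8 mm behind it; z points along the fingers, y is the line along which they close (so a half turn about z gives the same grasp; the last joint's range is limited). The gripper opens to 85 mm and grips with 20 to 120 N. Pads are 22 mm wide; open, the fingers measure 114 mm over their backs; the gripper's body (76 mm by 85 mm) begins 54 mm behind the grasp point. The pads swing forward as they close: fully open they stand 13 mm farther back than shut.
Start: joints at [-1.413, 0.326, -0.193, 1.052, 0, 1.437], TCP at [0.158, -0.527, 0.242] pointing down, gripper open.
Joint ranges: [-2.65, 2.65], [-0.97, 1.79], [-1.3, 1.35], [-1.93, 2.1], [-1.47, 1.37], [-3.14, 3.14]. Speed limits (rad/s): [2.57, 2.57, 3.14, 3.14, 3.14, 3.14].

### API

Orientations are given as a unit quaternion [w, x, y, z].
In Python, from cell import * gives the robot as it stands. Calls block until the motion is done:
- move_pose(position, orientation): joint-space move of the TCP to a pose.
- move_linear(position, speed=0.15, rotation=None, until_force=None): straight line of the TCP; rotation=None keeps the orientation; speed is the mean speed in m/s. With until_force (N) it stops when the force on the tool has changed by that much, and returns True; else False.
- goto_joints(angles): joint-space move.
- set_gripper(opening, grasp_force=None): opening from 0.0 (shut) to 1.0 (fully open); grasp_force is the grip in N (None keeps the last); returns when the fingers have stopped.
- wait(seconds).
- solve_ik(position, orientation): joint angles nearest the present ones, or None.
- camera(name): name is "side" or "top"; returns (picture, depth): 420x560x3 uint8, red, green, blue; 420x560 float32, m along the optical axis (not along the pixel's ray), 0 where there is no reading.
- calibration(name): a dict with "mtx" (3x3 intrinsics, pixels), "extrinsics" (4x4, takes a point from world to camera coordinates). Camera axes: x right, y down, z forward; pixel columns grow to the right and rows downward; lengths in m; the calibration is good to about 2 mm. A picture is of the moment at which its call begins. calibration takes no time and is no camera call.
A pose or a line that the arm cannot do raises PlanningError and nothing moves.
- close_job(): hands the job in; it is judged then, once.
Trained networks look in the newest picture that a camera, given by its name, has taken for a name from the list of things; names that differ only in an ending like _2 or _b are one class to them, and where a whole thing is asked for, a point or a joint stands for the part that bears it (a point fixed in the world has none). Each returns a list of dicts, best first, with "p" (0 to 1); they miss things now and then, are a little off and sometimes report something else, mostly with a low value. They report only what shows in the picture. A call takes as long as a camera call.
- boxes_of(camera, thing): "location" ([x, y, z] in m, in world coordinates, good to about 4 mm: the middle of the surface that is visible of it).
- mark_of(camera, thing): "location" ([x, y, z] in m, in world coordinates, good to about 4 mm: a listed point, or the origin of a listed thing).
Readings, each from a call of its own:
- get_clock(): time.
- get_joint_positions(): joint angles.
- get_joint_vel(): joint speeds.
- get_joint_efforts(): joint torques, N m.
- get_position(): TCP position.
- get_tool_rot(): TCP orientation.
- get_ft_force(): force on the tool from outside, world axes, zero at the start.
- get_moment(): the same for the moment, N m.
- get_gripper_width(): opening from 0.0 (shut) to 1.0 (fully open).
- get_finger_force(): force on a finger pad.
Only numpy, scipy, OpenCV 4.12 (cv2) and the standard library are available. Lean on these libraries where they do the work, as an engineer would, in place of code of your own. Each camera call takes 0.05 s, during which the arm holds its last target. There are 200 camera calls.

## Working session

There is one attempt and no reset: what is moved stays moved. The work goes in short steps, each a Python script; the robot and the scene stay as the last script left them, time stands still between calls to the robot, and variables do not carry over. Pictures are saved under pics/ and viewed, at most 10 in all, crops included, and the job is handed in when it is done.

```bash
mkdir -p pics; ls; python3 - <<'E'
from cell import *
import cv2,numpy as np
for c in ("side","top"):
    p,d=camera(c); cv2.imwrite(f"pics/{c}1.png",p[:,:,::-1]); np.save(f"pics/{c}1.npy",d)
    for t in ("tray","tray_grip","rack","rack_low","rack_middle","rack_high","flag1","flag2","flag3","stop"):
        try: print(c,t,[(np.round(m["location"],3).tolist(),round(m["p"],2)) for m in mark_of(c,t)[:2]])
        except Exception as e: print(c,t,e)
    k=calibration(c); print(k["mtx"].tolist(),np.round(k["extrinsics"],3).tolist())
print(get_clock())
E
```

```text
cell.py
pics
side tray [([0.546, -0.171, 0.002], 0.97)]
side tray_grip [([0.587, -0.295, 0.024], 0.83)]
side rack [([0.547, 0.213, 0.002], 0.76), ([0.697, -0.336, -0.002], 0.4)]
side rack_low [([0.558, 0.146, 0.05], 0.96)]
side rack_middle [([0.555, 0.151, 0.092], 0.69)]
side rack_high [([0.555, 0.148, 0.136], 0.55), ([0.697, -0.337, -0.002], 0.33)]
side flag1 [([0.655, 0.156, 0.054], 0.39)]
side flag2 [([0.655, 0.156, 0.054], 0.39)]
side flag3 [([0.655, 0.156, 0.054], 0.39)]
side stop it knows: bezel, bushing, flag, insulator, rack, rack_high, rack_low, rack_middle, screwdriver, sensor_base, tray, tray_grip
[[400.46176861842787, 0.0, 281.55892521788815], [0.0, 400.46176861842787, 216.92495222653295], [0.0, 0.0, 1.0]] [[0.996, -0.088, 0.005, -0.547], [-0.053, -0.645, -0.762, 0.138], [0.071, 0.759, -0.648, 1.075], [0.0, 0.0, 0.0, 1.0]]
top tray [([0.543, -0.168, -0.0], 0.88)]
top tray_grip [([0.586, -0.295, 0.024], 0.86), ([0.545, 0.217, 0.001], 0.33)]
top rack [([0.548, 0.215, 0.0], 0.82), ([0.586, 0.406, 0.003], 0.16)]
top rack_low [([0.555, 0.151, 0.055], 0.67)]
top rack_middle [([0.554, 0.146, 0.095], 0.75)]
top rack_high [([0.554, 0.149, 0.142], 0.87)]
top flag1 []
top flag2 []
top flag3 []
top stop it knows: bezel, bushing, flag, insulator, rack, rack_high, rack_low, rack_middle, screwdriver, sensor_base, tray, tray_grip
[[381.8241115105333, 0.0, 280.0194440003488], [0.0, 381.8241115105333, 213.35379351272312], [0.0, 0.0, 1.0]] [[0.006, -1.0, 0.003, 0.037], [-0.987, -0.007, -0.158, 0.553], [0.158, -0.002, -0.987, 1.042], [0.0, 0.0, 0.0, 1.0]]
1.0
```

View pics/side1.png

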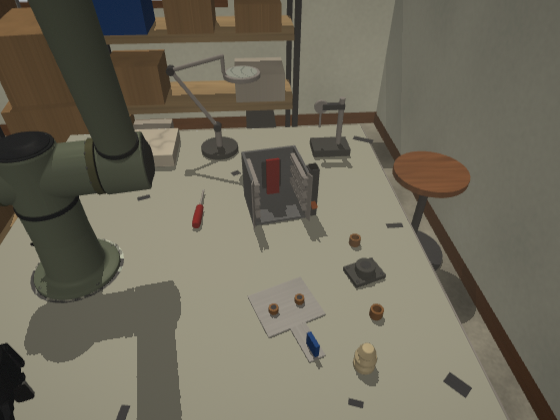

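View pics/top1.png

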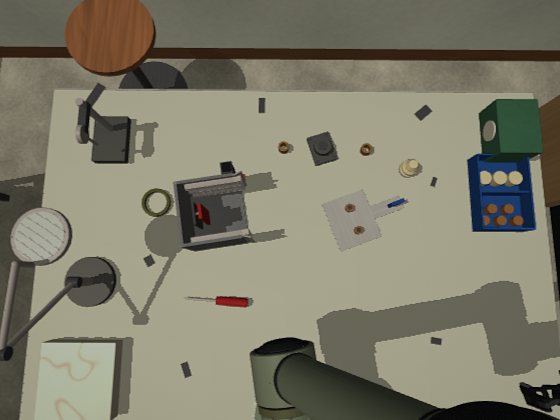

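The side picture shows the orange flag at about (313,205), low on the column, so the low rail pair is marked. The tray is at (286,305) with its blue fin at (313,344), and the red stop is at (272,175). Next I'll refine the rack and tray poses from depth.

```bash
cat > h.py <<'E'
import numpy as np,cv2
from cell import *
def cloud(c,p,d):
    k=calibration(c);K=k["mtx"];T=np.linalg.inv(k["extrinsics"])
    v,u=np.indices(d.shape)
    X=np.stack([(u-K[0][2])/K[0][0]*d,(v-K[1][2])/K[1][1]*d,d,np.ones_like(d)],-1)@T.T
    X=X[...,:3]; X[d<=0]=np.nan
    return X,p.astype(int)
E
python3 - <<'E'
from h import *
def rect(P): 
    r=cv2.minAreaRect((P[:,:2]*1000).astype(np.float32)); return np.round(r[0],1),np.round(r[1],1),round(r[2],1)
for c in ("side","top"):
    p,d=camera(c);X,I=cloud(c,p,d)
    R,G,B=I[...,0],I[...,1],I[...,2]
    x,y,z=X[...,0],X[...,1],X[...,2]
    near=(x>.4)&(x<.75)&(y>-.4)&(y<.4)
    blue=near&(B>R+40)&(B>G+30); print(c,"blue n",blue.sum(),np.nanmedian(X[blue],0).round(4),np.nanpercentile(z[blue],[2,98]).round(4),"top",rect(X[blue&(z>.035)]))
    m=near&(R>G*1.5+20)&(R>B+40)&(abs(x-.65)<.025)&(y>.1)&(y<.19); print("flag",m.sum(),X[m].round(3)[:6].tolist())
    w=near&(z>.158)&(z<.172)&(y>.1); print("walltop",w.sum(),rect(X[w]), np.nanmedian(z[w]))
    for a,b in((.44,.5),(.6,.645),(.645,.7)):
        q=X[w&(x>a)&(x<b)]
        if len(q)>20: print(" part",a,len(q),rect(q))
    red=near&(R>80)&(R>2*G)&(y>.17)&(y<.3)&(x>.5)&(x<.6);q=X[red];print("red",red.sum(),rect(q),np.nanpercentile(q,[5,50,95],axis=0).round(3).tolist())
    t=near&(y<-.08)&(y>-.27)&(x>.44)&(x<.66)
    tz=t&(z>.002)&(z<.012); print("tray z",tz.sum(),rect(X[tz]),"table z",np.nanmedian(z[near&(abs(y)<.04)]).round(4))
    bz=near&(z>.012)&(z<.03)&t; n,l,s,ce=cv2.connectedComponentsWithStats(bz.astype(np.uint8))
    for i in range(1,n):
        if s[i,4]>8: print("bush",s[i,4],np.nanmean(X[l==i],0).round(4))
E
```

```text
side blue n 64 [ 0.5902 -0.2986  0.0458] [0.0435 0.0483] top (array([ 590. , -296.9]), array([ 9.1, 36.4]), 18.5)
flag 0 []
walltop 577 (array([559.9, 220.7]), array([203.1, 182.3]), 9.3) 0.1660212396397669
 part 0.44 193 (array([483.9, 206.8]), array([ 50.2, 181.7]), 6.5)
 part 0.6 172 (array([621.3, 228.4]), array([ 26.1, 177.9]), 9.9)
 part 0.645 46 (array([653.4, 162.7]), array([38.6, 17. ]), 46.5)
red 181 (array([541.7, 244.9]), array([39.1, 10.9]), 11.1) [[0.526, 0.24, 0.059], [0.544, 0.245, 0.127], [0.559, 0.249, 0.162]]
tray z 4316 (array([ 550., -175.]), array([219.9, 189.9]), 0.0) table z 0.0025
bush 79 [ 0.5771 -0.1634  0.0209]
bush 87 [ 0.5121 -0.1882  0.0207]
top blue n 56 [ 0.588  -0.2903  0.0426] [0.0052 0.0469] top (array([ 589.3, -295.6]), array([ 9.5, 38.4]), 21.2)
flag 4 [[0.664, 0.147, 0.059], [0.643, 0.141, 0.124], [0.661, 0.144, 0.059], [0.658, 0.144, 0.058]]
walltop 802 (array([559., 217.]), array([202., 177.]), 9.3) 0.16400088496644954
 part 0.44 301 (array([486.2, 204.8]), array([ 52.7, 177.2]), 8.4)
 part 0.6 281 (array([624.9, 228.2]), array([ 28.8, 175.7]), 6.7)
 part 0.645 38 (array([657.4, 168.9]), array([53.8, 22. ]), 89.4)
red 56 (array([556.5, 258. ]), array([77.8, 24.4]), 26.2) [[0.523, 0.241, 0.098], [0.541, 0.246, 0.158], [0.564, 0.266, 0.161]]
tray z 1679 (array([ 550.4, -175.8]), array([217.8, 188.6]), 0.4) table z -0.0009
bush 53 [ 0.576  -0.1622  0.0191]
bush 55 [ 0.5108 -0.1866  0.019 ]
```

```bash
cat >> h.py <<'E'
def walls(X):
    x,y,z=X[...,0],X[...,1],X[...,2]
    out=[]
    for x0,x1 in ((.44,.51),(.59,.645)):
        m=(z>.160)&(z<.170)&(x>x0)&(x<x1)&(y>.155)&(y<.295)
        q=X[m][:,:2]
        for _ in range(3):
            vx,vy,a,b=cv2.fitLine(q.astype(np.float32),cv2.DIST_HUBER,0,1e-4,1e-4).ravel()
            if vy<0: vx,vy=-vx,-vy
            r=(q[:,0]-a)*vy-(q[:,1]-b)*vx; q=q[abs(r)<.009]
        out.append((np.degrees(np.arctan2(vy,vx)),a+(.21-b)*vx/vy,len(q),r.std()))
    return out
def down(yaw):  # tool z down, tool y along tray y (or opposite); yaw = world angle of tool x
    return np.array([0,np.cos(yaw/2),np.sin(yaw/2),0])
E
python3 - <<'E'
from h import *
for c in ("side","top"):
    X,I=cloud(c,*camera(c)); w=walls(X); print(c,np.round(w,4).tolist()); print("mid at y=.21:",(w[0][1]+w[1][1])/2,"width",(w[1][1]-w[0][1])*np.sin(np.radians(w[0][0])))
print(get_joint_positions(),get_tool_rot())
for yw in (110.8,110.8-180):
  for pos in ((.5897,-.2963,.12),(.565,.02,.16)):
    print(yw,np.round(solve_ik(pos,down(np.radians(yw))),3))
E
```

```text
side [[94.8399, 0.4664, 76.0, 0.0035], [100.0333, 0.6289, 105.0, 0.0029]]
mid at y=.21: 0.5476345 width 0.16190825
top [[97.7301, 0.464, 175.0, 0.0029], [100.3376, 0.6284, 209.0, 0.0032]]
mid at y=.21: 0.5461664 width 0.1629146
[-1.41320067e+00  3.26181219e-01 -1.92593033e-01  1.05199305e+00
  2.69789044e-05  1.43659047e+00] [1.43537731e-05 9.89375352e-01 1.45383675e-01 1.36582482e-05]
110.8 [-0.577  0.621 -0.042  0.907  0.     0.63 ]
110.8 [-0.095  0.421 -0.274  0.876  0.     1.113]
-69.2 [-0.577  0.621 -0.042  0.907  0.    -2.511]
-69.2 [-0.095  0.421 -0.274  0.876  0.    -2.029]
```

```bash
python3 - <<'E'
from h import *
q=down(np.radians(110.8))
set_gripper(0.5)
move_pose([.5897,-.2963,.12],q)
print(move_linear([.5897,-.2963,.020],speed=.1,until_force=8),get_position(),get_ft_force())
set_gripper(0.0,120)
print(get_gripper_width(),get_finger_force(),get_ft_force(),get_clock())
p=get_position()
move_linear([p[0],p[1],.14],speed=.12)
wait(.3)
print(get_position(),get_ft_force(),get_moment(),get_clock())
p,d=camera("side"); cv2.imwrite("pics/s2.png",p[:,:,::-1])
for c in("side","top"):
    X,I=cloud(c,*camera(c));x,y,z=X[...,0],X[...,1],X[...,2]
    m=(x>.45)&(x<.65)&(y>-.235)&(y<-.1)&(z>.05)&(z<.2)
    q=X[m]; A=np.c_[q[:,:2]-[.55,-.175],np.ones(len(q))]
    s=np.linalg.lstsq(A,q[:,2],rcond=None)[0]
    for _ in range(5):
        r=q[:,2]-A@s; k=abs(r)<.005; s=np.linalg.lstsq(A[k],q[k,2],rcond=None)[0]
    print(c,len(q),k.sum(),s.round(4))
E
```

```text
False [ 0.59029602 -0.2966565   0.02077016] [-0.58729436 -0.18236098  0.53184953]
0.09953914971808869 117.27256894111633 [-1.07474815  0.21462943  5.36527971] 5.075
[ 0.59003953 -0.2964283   0.1394589 ] [ 0.06858509 -0.82903863 -1.74833589] [-0.19775178 -0.06581658 -0.02623638] 6.525
side 1906 1765 [ 0.0008 -0.0022  0.1247]
top 2615 2468 [ 0.001  -0.0004  0.1214]
```

View pics/s2.png

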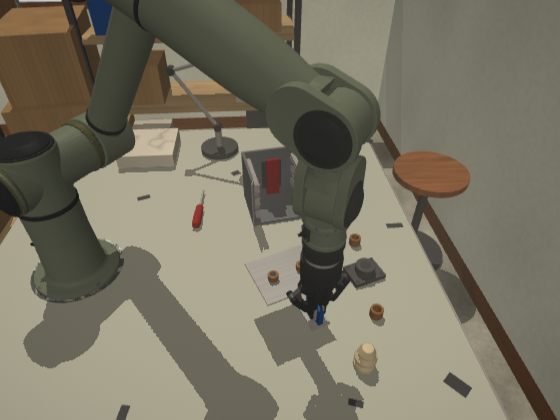

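The sheet is held level, with its fin gripped at about (320,315). Next I'll fit the rack pose with a model.

```bash
python3 - <<'E'
from h import *
from scipy.optimize import least_squares
Q=[]
for c in("side","top"):
    X,I=cloud(c,*camera(c));x,y,z=X[...,0],X[...,1],X[...,2]
    m=(x>.42)&(x<.72)&(y>.1)&(y<.34)&(z>.161)&(z<.1685)&~((I[...,0]>70)&(I[...,0]>2*I[...,1]))
    Q.append(X[m][:,:2])
def sd(u,v,x0,x1,y0,y1):
    return np.hypot(np.maximum(0,abs(u-(x0+x1)/2)-(x1-x0)/2),np.maximum(0,abs(v-(y0+y1)/2)-(y1-y0)/2))
def res(p,q,t):
    c,s=np.cos(p[2]),np.sin(p[2]); d=(q-p[:2])*1000; u=d@[c,s]; v=d@[-s,c]
    e=np.minimum.reduce([sd(u,v,-65,90,77,77+t),sd(u,v,-65,90,-77-t,-77),sd(u,v,-65,-35,-115,-85)])
    # keep centred in wall thickness
    return np.where(abs(u)<60, np.where(abs(abs(v)-77-t/2)<12,abs(abs(v)-77-t/2)*1.,e),e)
for n,q in (("side",Q[0]),("top",Q[1]),("both",np.vstack(Q))):
  for t in (4,8):
    best=min((least_squares(res,[.547,.212,np.radians(a)],args=(q,t),loss="soft_l1",x_scale=[.01,.01,.05]) for a in (95,97,99,101)),key=lambda r:r.cost)
    print(n,t,len(q),best.x[:2].round(4),np.degrees(best.x[2]).round(2),round(best.cost,1))
    # mouth point
    a=best.x[2]; print("  mouth",(best.x[:2]-.065*np.array([np.cos(a),np.sin(a)])).round(4))
for c in("side","top"):
  for t in("rack","rack_low","rack_middle","rack_high"):
    print(c,t,[(np.round(m["location"],4).tolist(),round(m["p"],2)) for m in mark_of(c,t)[:1]])
E
```

```text
side 4 223 [0.5457 0.2088] 98.51 5820.3
  mouth [0.5553 0.1445]
side 8 223 [0.5483 0.208 ] 97.43 5787.1
  mouth [0.5567 0.1435]
top 4 645 [0.546  0.2085] 99.23 8420.3
  mouth [0.5564 0.1444]
top 8 645 [0.5461 0.2087] 99.42 8235.8
  mouth [0.5568 0.1446]
both 4 868 [0.5459 0.2086] 99.15 14242.6
  mouth [0.5562 0.1444]
both 8 868 [0.5463 0.2088] 99.16 14052.1
  mouth [0.5567 0.1447]
side rack [([0.5453, 0.2142, 0.0061], 0.78)]
side rack_low [([0.5546, 0.1503, 0.0485], 0.69)]
side rack_middle [([0.556, 0.1501, 0.0932], 0.61)]
side rack_high [([0.5525, 0.1494, 0.1382], 0.58)]
top rack [([0.5447, 0.2131, -0.0046], 0.64)]
top rack_low [([0.5547, 0.1474, 0.0526], 0.71)]
top rack_middle [([0.554, 0.1472, 0.0954], 0.64)]
top rack_high [([0.5529, 0.148, 0.1405], 0.83)]
```

```bash
cat >> h.py <<'E'
YAW=np.radians(99.2); AX=np.array([np.cos(YAW),np.sin(YAW)]); AY=np.array([-AX[1],AX[0]]); M=np.array([.5555,.147])
def tcp(xr,yr,z): # TCP for tray origin at rack (xr,yr) mm
    return [*(M+AX*(xr+65-135)/1000+AY*yr/1000),z]
E
python3 - <<'E'
from h import *
q=down(YAW)
move_linear(tcp(-178,0,.14),speed=.25,rotation=q)
move_linear(tcp(-178,0,.0728),speed=.1)
wait(.2)
print(get_position(),get_ft_force(),get_moment(),get_gripper_width(),get_clock())
for c in("side","top"):
    p,d=camera(c); cv2.imwrite(f"pics/{c}3.png",cv2.resize(p[60:320,150:450,::-1],None,fx=2,fy=2))
    X,I=cloud(c,p,d);w=X.reshape(-1,3)
    D=(w[:,:2]-M)*1000; u=D@AX; v=D@AY; z=w[:,2]*1000
    s=(u>-165)&(u<-55)&(abs(v)<90)&(z>46)&(z<62)
    q3=w[s]; print(c,s.sum(),"sheet z",np.median(z[s]).round(1),[ (b,np.median(z[s&(abs(u-b)<8)]).round(1)) for b in(-150,-120,-90,-65)])
    for b in range(-155,-60,15):
        k=s&(abs(u-b)<7.5); print("  u",b,k.sum(),np.percentile(v[k],[1,99]).round(1) if k.sum() else "")
    print("  front u",np.percentile(u[s&(abs(v)<60)],[99]).round(1))
    for t in("tray","tray_grip"): print(t,[(np.round(m["location"],4).tolist(),round(m["p"],2)) for m in mark_of(c,t)[:1]])
E
```

```text
[ 0.59576158 -0.09798672  0.07363528] [ 0.36035557  0.76994675 -2.56491565] [-0.25820464 -0.04808384  0.05249814] 0.0997617731456978 9.1417
side 574 sheet z 58.7 [(-150, np.float64(58.6)), (-120, np.float64(58.9)), (-90, np.float64(58.5)), (-65, np.float64(58.5))]
  u -155 62 [ 2.3 72.7]
  u -140 54 [30.  72.2]
  u -125 75 [ 7.9 73.3]
  u -110 69 [-0.9 73. ]
  u -95 77 [-7.8 73.1]
  u -80 106 [-10.6  71.7]
  u -65 108 [-15.8  72.1]
  front u [-56.3]
tray [([0.573, 0.0352, 0.0512], 0.77)]
tray_grip [([0.5957, -0.0972, 0.0756], 0.76)]
top 1919 sheet z 55.0 [(-150, np.float64(55.1)), (-120, np.float64(55.1)), (-90, np.float64(54.8)), (-65, np.float64(54.8))]
  u -155 273 [-73.4  73.7]
  u -140 282 [-73.5  74.4]
  u -125 209 [-73.2  74.5]
  u -110 228 [-74.   74.5]
  u -95 277 [-72.9  73.5]
  u -80 278 [-73.1  73.7]
  u -65 280 [-73.4  73.6]
  front u [-56.]
tray [([0.5734, 0.0364, 0.0516], 0.95)]
tray_grip [([0.5931, -0.0969, 0.0735], 0.96)]
```

View pics/top3.png

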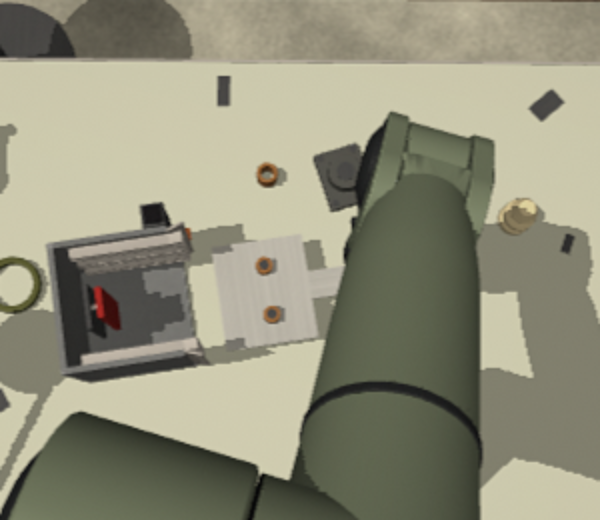

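View pics/side3.png

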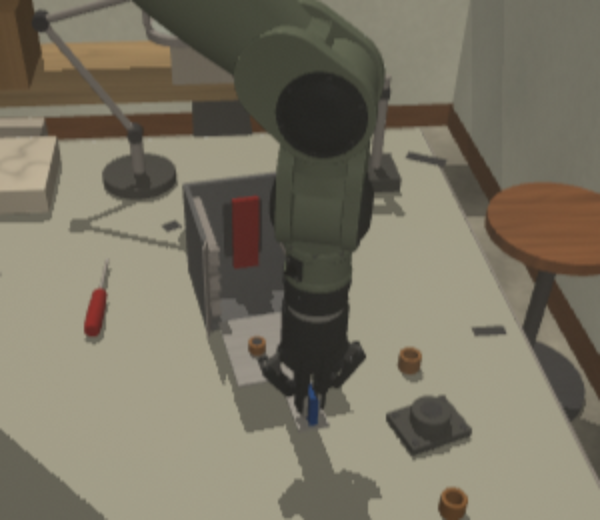

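```bash
python3 - <<'E'
from h import *
f0=get_ft_force()
def rep(s): 
    p=get_position();D=(np.array(p[:2])-M)*1000;f=get_ft_force()-f0
    print(s,"orig x %.1f lat %.1f z %.4f"%(D@AX+135-65,D@AY,p[2]),"F ax %.1f lat %.1f z %.1f"%(f[:2]@AX,f[:2]@AY,f[2]),np.round(get_moment(),2),round(get_clock(),2))
for xr,sp in ((-150,.05),(-135,.03),(-120,.03),(-100,.04),(-75,.04),(-50,.04)):
    h=move_linear(tcp(xr,0,.0724),speed=sp,until_force=6)
    rep((xr,h))
    if h: break
E
```

```text
(-150, False) orig x -149.9 lat -0.1 z 0.0725 F ax 0.2 lat -1.3 z -0.1 [-0.22 -0.05 -0.03] 10.15
(-135, False) orig x -134.9 lat -0.1 z 0.0725 F ax 0.2 lat -0.4 z 0.1 [-0.26 -0.02 -0.01] 10.8
(-120, False) orig x -119.9 lat -0.1 z 0.0724 F ax 0.6 lat 0.5 z 0.9 [-0.32 -0.06  0.08] 11.45
(-100, False) orig x -99.9 lat -0.1 z 0.0724 F ax -0.5 lat -0.2 z 0.4 [-0.23  0.02  0.  ] 12.1
(-75, False) orig x -75.0 lat -0.1 z 0.0724 F ax -1.0 lat -0.5 z -0.1 [-0.31 -0.02 -0.  ] 12.88
(-50, False) orig x -50.0 lat -0.1 z 0.0724 F ax -0.6 lat -1.4 z -0.5 [-0.32 -0.03 -0.02] 13.65
```

```bash
python3 - <<'E'
from h import *
f0=get_ft_force()
xr=-50;L=[]
while xr<-3:
    xr+=1
    h=move_linear(tcp(xr,0,.0722),speed=.012,until_force=5)
    p=get_position();D=(np.array(p[:2])-M)*1000;f=get_ft_force()-f0
    ax=f[:2]@AX; L.append((xr,h,round(D@AX+70,1),round(ax,1),round(f[2],1),round(f[:2]@AY,1)))
    if ax<-9: break
for l in L: print(*l)
print(get_clock())
for c in("side","top"):
    p,d=camera(c); cv2.imwrite(f"pics/{c}4.png",cv2.resize(p[60:320,150:450,::-1],None,fx=2,fy=2))
E
```

```text
-49 False -49.1 0.8 1.1 -0.5
-48 False -48.0 -0.1 1.2 0.9
-47 False -46.9 0.3 1.2 0.5
-46 False -45.9 0.7 0.6 0.6
-45 False -44.9 0.3 0.7 0.5
-44 False -43.9 0.5 0.4 0.9
-43 False -42.9 1.3 1.0 0.2
-42 False -41.9 0.3 -0.1 1.1
-41 False -40.9 0.8 1.1 0.8
-40 False -40.0 0.8 0.6 1.1
-39 False -38.9 -0.6 0.6 -0.6
-38 False -37.9 0.7 1.5 1.0
-37 False -37.0 0.2 1.0 0.0
-36 False -35.9 1.3 -0.0 0.6
-35 False -34.9 0.8 0.7 0.8
-34 False -34.0 0.3 0.3 0.8
-33 False -33.8 -4.1 1.3 0.5
-32 False -32.7 -5.3 1.8 1.5
-31 False -31.5 -4.5 0.8 0.1
-30 False -30.3 -3.7 1.7 0.1
-29 False -29.2 -5.2 1.1 0.3
-28 False -28.1 -4.7 1.3 0.2
-27 False -27.0 -5.5 1.3 0.3
-26 False -26.0 -5.0 1.2 0.8
-25 False -25.0 -4.7 1.6 0.4
-24 False -24.0 -4.5 0.9 0.4
-23 False -23.8 -7.4 1.6 0.7
-22 False -23.7 -9.7 3.3 0.7
20.65
```

View pics/top4.png

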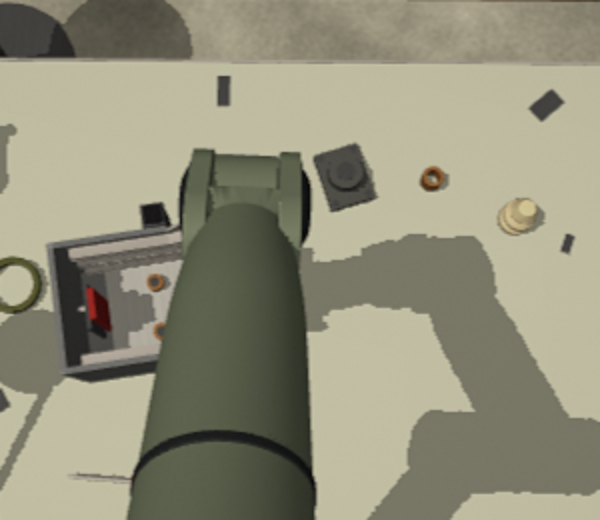

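Contact came at origin x −34 mm with about 5 N of drag. The hard end came 10 mm later at about 10 N, so the stop is fully in. In the picture the sheet sits in the rack against the red bar near (95,310). Now I'll seat it, release and retreat.

```bash
python3 - <<'E'
from h import *
print(move_linear(tcp(-24,0,.0695),speed=.01,until_force=4),get_position(),get_ft_force())
set_gripper(0.4)
print(get_gripper_width(),get_ft_force())
p=get_position()
move_linear([p[0],p[1],.25],speed=.12)
move_linear([p[0]+.03,p[1]-.2,.25],speed=.25)
print(get_position(),get_ft_force(),get_clock())
for c in("side","top"):
    p,d=camera(c); cv2.imwrite(f"pics/{c}5.png",cv2.resize(p[60:320,150:450,::-1],None,fx=2,fy=2))
    for t in("tray","tray_grip"): 
        for m in mark_of(c,t)[:1]:
            l=np.array(m["location"]);D=(l[:2]-M)*1000;print(c,t,"rack",round(D@AX-65,1),round(D@AY,1),round(l[2]*1000,1),round(m["p"],2))
E
```

```text
True [0.57074692 0.05410447 0.07023294] [-0.78226553  1.37816776  4.39603126]
0.40431503686118164 [-0.17535413  0.2441673  -0.59583852]
[ 0.59997587 -0.14632657  0.24975482] [-0.59175401 -0.04662729 -0.41070225] 24.0583
side tray rack -23.3 0.3 48.9 0.96
side tray_grip rack -155.8 0.3 74.5 0.71
top tray rack -24.5 1.0 50.8 0.85
top tray_grip rack -160.6 3.2 72.1 0.94
```

View pics/side5.png

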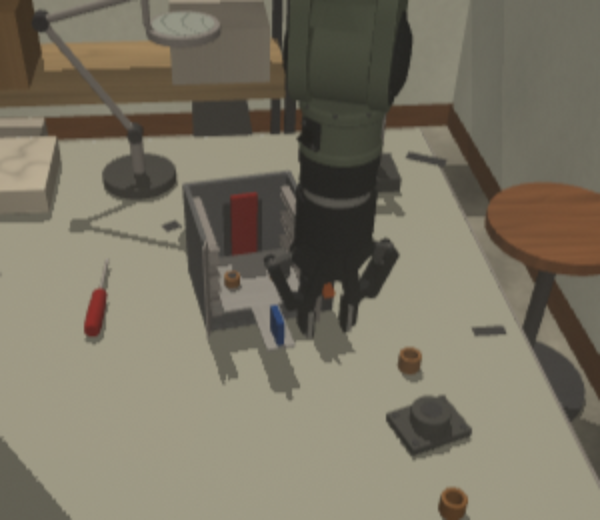

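View pics/top5.png

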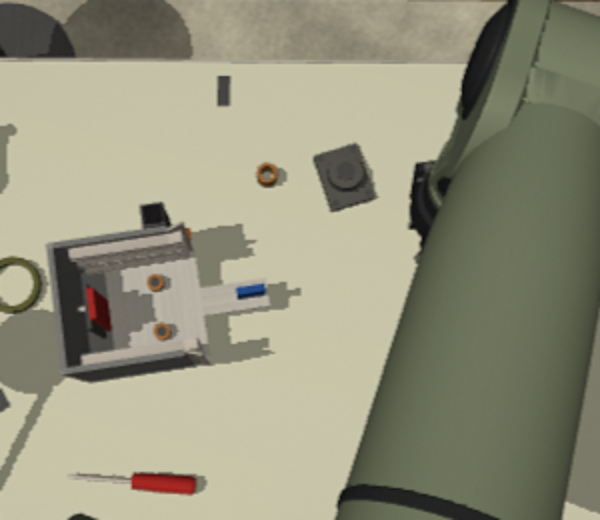

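The sheet rests in the low rails at z of about 50 mm. It touches the pushed-in stop, the gripper is clear of it, and the bystanders have not moved.

```bash
python3 -c "
from cell import *
print(close_job())"
```

```text
the job is handed in; nothing more can be done
None
```

The carrier sheet is in the low rail pair (the one with the orange flag out), the red stop is pushed fully in at about 10 N, the sheet is released with the other things on the table left alone, and the job is handed in at about 24 s.

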